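# Fetch the flower trough from under the set deck and hang it on the stem hook

### The arm

A 6-joint arm with a two-finger parallel gripper is mounted at the origin on the work surface. World frame = base frame: x ahead of the robot, y to its left, z up, the work surface at z = 0. Lengths are in m, angles in rad, forces in N, time in s.
With the tool pointing down it reaches from about 0.35 to 0.95 m from the base axis. Payload 17.4 kg.
Tool frame: the origin (TCP) lies at the very end of the fingers, on their centre line; the grasp point (between the pads) lies 19 mm behind it; z points along the fingers, y is the line along which they close (so a half turn about z gives the same grasp; the last joint's range is limited). The gripper opens to 93 mm and grips with 3 to 60 N. Pads are 15 mm wide; open, the fingers measure 128 mm over their backs; the gripper's body (75 mm by 188 mm) begins 65 mm behind the grasp point.
Start: joints at [-1.273, 0.116, 1.442, -0, 1.584, -0.038], TCP at [0.222, -0.637, 0.219] pointing down, gripper open.
Joint ranges: [-2.83, 2.83], [-0.83, 2.19], [0.07, 2.5], [-1.14, 4.28], [0.01, 3], [-2.97, 2.97]. Speed limits (rad/s): [1.89, 1.89, 2.22, 3.14, 3.14, 3.14].

### API

Orientations are given as a unit quaternion [w, x, y, z].
In Python, from bench import read_state, get_image, workorder gives the robot as it stands. The module is installed in compiled form; this text tells all that it offers.
- The arm moves only by the shell command python3 -m handwheel 'ROWS' [FORCE]. ROWS is JSON, a list of rows, each a list of 3 entries, a list of its own where there are three numbers: the shift along the tool's x, y, z in cm, then the turn about the tool's z in rad, then the opening, from -1 (shut) to 1 (fully open). A call has 1 to 10 rows; each row shifts and turns the commanded pose from where the row before left it, along the tool's axes as they then stand; what a row does not reach is not made up. A row lasts 1/12 s, in which the tool goes at most 41.7 mm and 7.16 degrees, less where a joint would pass 70% of its speed; a pose out of reach is approached as far as the arm can. A call with a gripper value outside its range is refused whole. The fingers move at their own pace and stop on an object; FORCE is the grip in N (left out, the last holds). Time passes only in rows, so rows that do not move let the fingers close. It gives the time, the measured TCP pose, the force, the opening and the grip force at its end, in the units of the state.
- read_state(): the state, without advancing time (a new reading comes with each control period).
- get_image(name): name is "scene" or "top" or "wrist"; returns a dict with "img" (480x640x3 uint8, red, green, blue), "intrinsics" (3x3 intrinsics, pixels), "eye" and "attitude" of the camera in the world. Camera axes: x right, y up, looking along -z (the intrinsics and any distortion apply to the point x, -y, -z); pixel columns grow to the right and rows downward; lengths in m; the calibration is good to about 2 mm. A picture is of the moment at which its call begins. There is no depth.
- workorder.close_job(): hands the job in; it is judged then, once.
The state is a dict: "clock": time; "q": joint angles; "qd": joint speeds; "effort": joint torques, N m; "tool_pos": TCP position; "ee_rot": TCP orientation; "wrist_force": force on the tool from outside, world axes, zero at the start; "torque": the same for the moment, N m; "width": finger opening in m; "grip_force": force on a finger pad.
Only numpy, scipy, OpenCV 4.12 (cv2) and the standard library are available. Lean on these libraries where they do the work, as an engineer would, in place of code of your own. Each camera call takes 0.05 s, during which the arm holds its last target. There are 200 camera calls.

### The job

Slide the flat peel under the flower trough that stands beneath the raised set deck, lift the trough clear of the table on it and carry it out from under the deck, still riding on the peel. Set it down, then take the trough by its top bar and hang it in the side-opening hook of the curled stem: in sideways through the mouth, then down into the throat. Leave the trough hanging still and upright, the peel lying flat on the table, do not tip the trough over on the way, and leave the puppet, the mushroom and the jar where they are.

Things in the scene. Friction and masses are not known exactly. Their poses are not given: they have to be found in the camera images.
- deck: Raised set deck (fixed): clear acrylic top 160 (its x) by 260 (its y), 12 thick, upper face at 167 mm, on four 14 mm square wooden corner legs, open all round. Clear height below it 155, but 140 under the wooden lip along the front edge. Origin on the table under its middle; +x points from the front edge (x = -80, where the trough is reached) to the rear, z up.
- trough: Terracotta trough, 0.1 to 0.2 kg: box 56 (its x) by 110 (y), 36 high, on two feet 14 high and 14 wide, along x at y = +-48: a tunnel 82 wide, 14 high runs through beneath along x. Uprights at y = +-52 carry a top bar along y. Origin at the centre of its underside (foot level), z up. Starts wholly under the deck, its x along the deck's x within 0.12 rad.
- trough_bar (a point): Centre of the trough's wooden top bar (110 long along y, 10 wide, 8 high), 105 mm above the trough's origin. The opening under the bar is 98 wide (y) and 51 high; flowers reach 14 mm up into it. Same axes as the trough.
- peel: Flat peel, 0.18 kg, lying on the table: aluminium plate 52 wide, 4 thick, from x = -35 to its square front end at x = +165 mm, and an upright wooden grip fin (60 long, x = -30 to +30, 12 thick, its top 46 above the underside). It balances some 20 mm ahead of the origin. Origin on the underside below the middle of the fin; +x to the front end, z up.
- peel_grip (a point): Middle of the peel's grip fin, 30 mm above its underside; same axes as the peel.
- stem: Curled green stem (fixed) of 10 mm round bar on a round foot of radius 50. Origin at the foot's centre on the table, under the post. The hook lies in its xz plane, mouth to -x, so things go in along +x: a level lower bar (upper side z = 170, x = -95 to -45), an upturned tip, a level brow above the throat, and a back bar joining them at x = -45 to -34.
- throat (a point): Middle of the hook's throat, on the upper side of its lower bar: x = -70, z = 170 mm in the stem's frame; same axes as the stem. The trough's bar rests here.
- puppet: Bystander: maroon clay puppet, 60 mm across, 95 mm high; origin at the centre of its underside.
- mushroom: Bystander: mushroom with a round cap, 76 mm across, 83 mm high; origin at the centre of its underside.
- jar: Bystander: closed jar, 48 mm across, 70 mm high, standing on the rear half of the deck; origin at the centre of its underside.
- hook_tip (a point): Top of the hook's upturned tip, x = -100, z = 187 mm in the stem's frame: the lower edge of the mouth, 17 mm above the throat.
- brow (a point): Underside of the brow's front end, x = -88, z = 214 mm in the stem's frame: the upper edge of the mouth, which is 27 mm high. The brow's top, at z = 224 mm, is the stem's highest point.
Things that resemble listed ones, but are neither listed nor needed, are in the scene too. Of the things that look like the peel, take the one that is farthest to the robot's right at the start.

How it is judged:
On the way, in this order (a step that is already met when the one before it is completed fails the run):
1. the trough rides on the peel, lifted clear of the table (its underside over 3 mm up), still under the deck (contact force between trough and peel above 0.3 N and height (world z) of trough above 0.003 m and x of trough in the frame of deck above -0.09 m), for 0.1 s.
2. still riding on the peel and clear of the table, the trough is out from under the deck (its centre over 115 mm in front of the deck's middle) (contact force between trough and peel above 0.3 N and height (world z) of trough above 0.003 m and x of trough in the frame of deck below -0.115 m), for 0.1 s.
3. the trough hangs in the hook's throat (z of trough_bar in the frame of throat between -0.006 and 0.012 m and horizontal distance between trough_bar and throat below 0.03 m and contact force between trough and stem above 0.5 N), for 0.2 s.
At the end, for the whole second after the job is handed in: The trough hangs still by its top bar in the hook: bar centre within 30 mm sideways of the throat point, 6 mm below to 12 mm above it, weight on the stem, tilt below 0.3 rad, under 30 mm/s; the peel lies still and flat on the table (underside below 6 mm, tilt below 0.06 rad) (all of step 3 and angle between trough's own z axis and vertical below 0.3 rad and linear speed of trough below 0.03 m/s and height (world z) of peel below 0.006 m and angle between peel's own z axis and vertical below 0.06 rad and linear speed of peel below 0.02 m/s); the robot touches nothing.
It fails at once if the trough is tipped by more than 0.7 rad (angle between trough's own z axis and vertical above 0.7 rad).
It fails at once if the puppet is moved by more than 25 mm (distance of puppet from where it was at the start of the episode above 0.025 m).
It fails at once if the mushroom is moved by more than 25 mm (distance of mushroom from where it was at the start of the episode above 0.025 m).
It fails at once if the jar is moved by more than 25 mm (distance of jar from where it was at the start of the episode above 0.025 m).
It also fails if it takes over 67 s, if anything falls off the work surface, if the arm or the gripper's body presses on something with over 40 N, if the wrist force passes 120 N, or if a joint passes its speed limit or range.

## Working session

There is one attempt and no reset: what is moved stays moved. The work goes in short steps, Python scripts to look and compute and a shell command to move; the robot and the scene stay as the last step left them, time stands still between calls to the robot, and variables do not carry over. Pictures are saved under pics/ and viewed, at most 10 in all, crops included, and the job is handed in when it is done.

```bash
mkdir -p pics; cat > h.py <<'E'
import numpy as np, cv2
from bench import read_state, get_image
from scipy.spatial.transform import Rotation as R
def rot(a):
    a=np.array(a,float)
    return a if a.shape==(3,3) else R.from_quat(a[[1,2,3,0]]).as_matrix()
def ray(c,u,v,z):
    K=np.array(c["intrinsics"]); d=np.linalg.inv(K)@[u,v,1]; d=rot(c["attitude"])@[d[0],-d[1],-d[2]]
    e=np.array(c["eye"]); return e+d*(z-e[2])/d[2]
def proj(c,p):
    q=rot(c["attitude"]).T@(np.array(p)-np.array(c["eye"])); q=np.array(c["intrinsics"])@[q[0],-q[1],-q[2]]; return q[:2]/q[2]
E
python3 - <<'E'
from h import *
import pickle
s=read_state();print(s)
for n in("scene","top"):
    c=get_image(n);cv2.imwrite(f"pics/{n}0.png",c["img"][...,::-1]);pickle.dump(c,open(n+"0.pkl","wb"))
    print({k:v for k,v in c.items() if k!="img"})
E
```

```text
{'clock': 0.0, 'q': array([-1.27277185e+00,  1.16473286e-01,  1.44227242e+00, -3.40172981e-05,
        1.58399026e+00, -3.78017457e-02]), 'qd': array([ 0.00086066,  0.0005757 ,  0.00027145,  0.00262197,  0.00106864,
       -0.00138569]), 'effort': array([-5.26289048e-03, -7.21269464e+01, -6.22611952e+01,  7.76097178e-02,
        2.38071213e-02, -6.25765483e-05]), 'tool_pos': array([ 0.22236589, -0.63710263,  0.2179093 ]), 'ee_rot': array([-5.64616222e-04,  9.85935560e-01,  1.67124938e-01, -9.10326402e-05]), 'wrist_force': array([1.02926314, 0.33200381, 0.49612559]), 'torque': array([ 0.01522635, -0.0477491 ,  0.00949763]), 'grip_force': 0.0, 'width': 0.09268247855219451}
{'intrinsics': array([[622.25037453,   0.        , 325.11258005],
       [  0.        , 622.25037453, 242.55065214],
       [  0.        ,   0.        ,   1.        ]]), 'eye': array([ 1.14422809, -0.472663  ,  1.18113246]), 'attitude': array([0.85817295, 0.28314876, 0.13383073, 0.40676197])}
{'intrinsics': array([[450.09296086,   0.        , 322.15125274],
       [  0.        , 450.09296086, 240.68125314],
       [  0.        ,   0.        ,   1.        ]]), 'eye': array([0.46030743, 0.03762844, 1.18054381]), 'attitude': array([ 0.71454004,  0.03438374, -0.03669734, -0.69778478])}
```

View pics/top0.png

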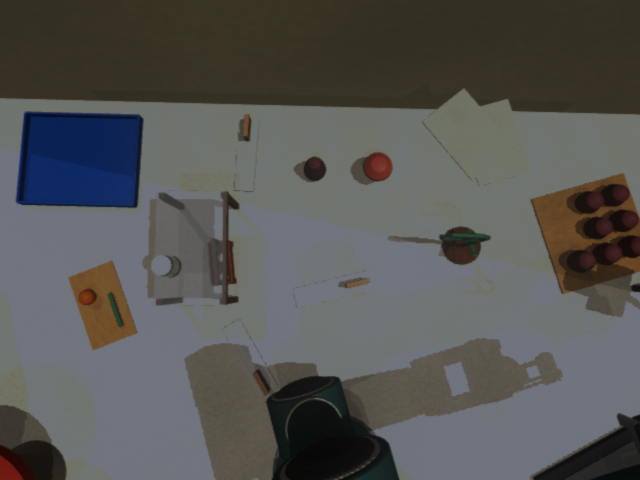

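View pics/scene0.png

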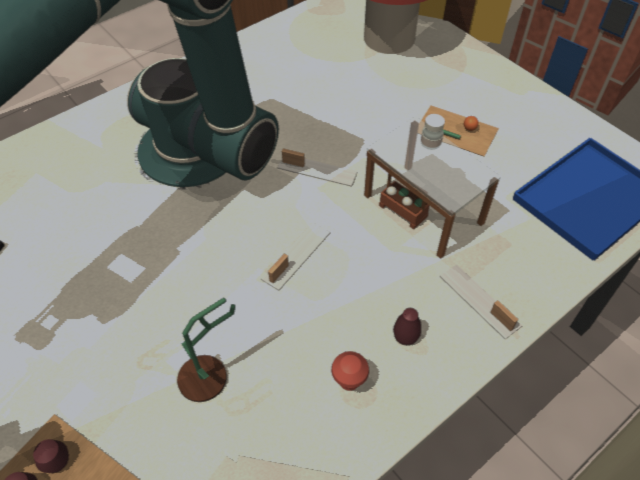

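The top view has world +x up and +y left. It shows the deck at (190,250) with its front lip at column 230, and the trough just visible at (232,262). The right-most peel has its fin at (355,283) and its front end at (295,297). The stem foot is at (461,245) and the jar at (165,265). The scene view shows the trough at (403,203).

```bash
python3 - <<'E'
from h import *
t=cv2.imread("pics/top0.png");s=cv2.imread("pics/scene0.png")
def b(i): return np.clip(i.astype(float)*1.6,0,255).astype(np.uint8)
f=lambda i,x0,y0,w,h,W,H: cv2.resize(b(i[y0:y0+h,x0:x0+w]),(W,H),interpolation=cv2.INTER_CUBIC)
o=np.zeros((600,800,3),np.uint8)
o[:300,:400]=f(t,140,180,120,135//1*2//3,400,300)   # dummy
o[:300,:400]=f(t,140,185,160,120,400,300) if 0 else f(t,145,185,100,125,240,300).repeat(1,1).copy() if 0 else cv2.resize(b(t[185:311,140:308]),(400,300),interpolation=cv2.INTER_CUBIC)
o[:300,400:]=cv2.resize(b(s[135:255,350:510]),(400,300),interpolation=cv2.INTER_CUBIC)
o[300:,:400]=cv2.resize(b(t[220:310,285:405]),(400,300),interpolation=cv2.INTER_CUBIC)
o[300:,400:]=cv2.resize(b(s[225:315,240:360]),(400,300),interpolation=cv2.INTER_CUBIC)
cv2.imwrite("pics/c1.png",o)
E
```

```text
(no output)
```

View pics/c1.png

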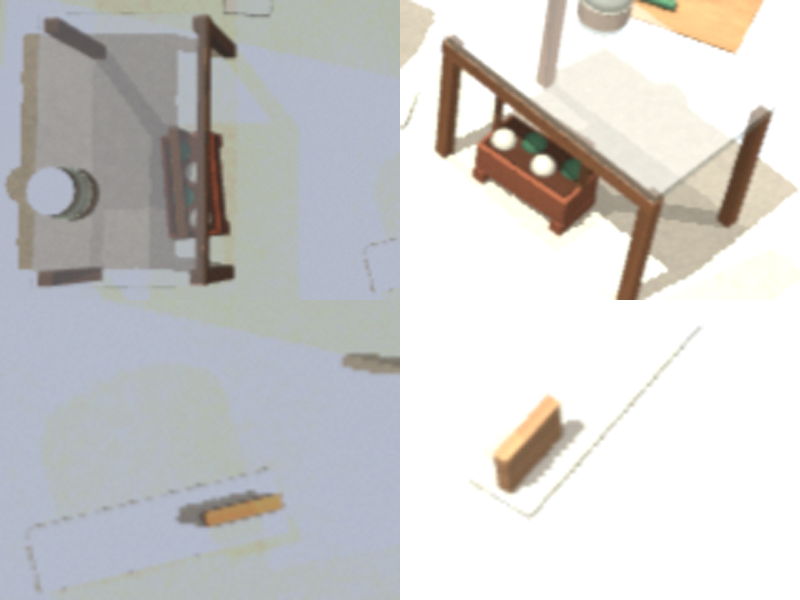

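```bash
python3 - <<'E'
from h import *
import pickle
T=pickle.load(open("top0.pkl","rb"));S=pickle.load(open("scene0.pkl","rb"))
k=400/168
for n,p,z in [("rimF1",(213,130),.05),("rimF2",(222,234),.05),("barR?",(184,130),.109),("barR2?",(188,236),.109),("lipend1",(211,18),.167),("lipend2",(210,280),.167),("lip in1",(196,18),.167),("rearfar",(25,35),.167),("rearnear",(22,268),.167)]:
    print("T",n,ray(T,140+p[0]/k,185+p[1]/k,z).round(4))
for n,p,z in [("rimFL",(80,147),.05),("rimFR",(165,197),.05),("rimRR",(198,178),.05),("liptopR",(255,200),.167),("liptopL",(45,42),.167)]:
    print("S",n,ray(S,350+p[0]/2.5,135+p[1]/2.5,z).round(4))
for n,p in [("f1",(33,527)),("f2",(40,592)),("r2",(300,540))]: print("plate",n,ray(T,285+p[0]/3.3333,220+p[1]/3.3333-90,.004).round(4))
def mask(c,lo,hi,x0,y0,x1,y1):
    h=cv2.cvtColor(c["img"],cv2.COLOR_RGB2HSV); m=cv2.inRange(h,lo,hi); o=np.zeros_like(m);o[y0:y1,x0:x1]=m[y0:y1,x0:x1];return o
def rect(m):
    p=cv2.findNonZero(m); return len(p),cv2.minAreaRect(p),p
n,r,p=rect(mask(T,(5,90,60),(25,255,255),335,270,380,300)); print("fin top",n,r); 
b=cv2.boxPoints(r); print([ray(T,*q,.046).round(4) for q in b], ray(T,*r[0],.046))
n,r,p=rect(mask(S,(5,90,40),(25,255,255),260,245,300,285)); print("fin scene",n,r)
# stem
m=mask(T,(60,80,20),(95,255,255),430,220,500,260); n,r,p=rect(m); print("stem green",n,r); b=cv2.boxPoints(r); print([ray(T,*q,.2).round(4) for q in b])
m=mask(T,(0,60,30),(20,255,255),430,220,500,270); n,r,p=rect(m); (u,v),rad=cv2.minEnclosingCircle(p); print("foot",n,(u,v),rad,ray(T,u,v,.008))
m=mask(S,(0,60,20),(20,255,255),165,345,240,410); n,r,p=rect(m); e=cv2.fitEllipse(cv2.convexHull(p)); print("footS",n,e,ray(S,*e[0],.008))
E
```

```text
T rimF1 [0.5716 0.2691 0.05  ]
T rimF2 [0.4622 0.2548 0.05  ]
T barR? [0.5651 0.2861 0.109 ]
T barR2? [0.4593 0.2772 0.109 ]
T lipend1 [0.668  0.2518 0.167 ]
T lipend2 [0.4188 0.2417 0.167 ]
T lip in1 [0.6677 0.2662 0.167 ]
T rearfar [0.6471 0.429  0.167 ]
T rearnear [0.4259 0.4182 0.167 ]
S rimFL [0.4706 0.2559 0.05  ]
S rimFR [0.5667 0.2758 0.05  ]
S rimRR [0.5699 0.3162 0.05  ]
S liptopR [0.6766 0.2546 0.167 ]
S liptopL [0.4269 0.2411 0.167 ]
plate f1 [0.4535 0.1031 0.004 ]
plate f2 [0.4035 0.0962 0.004 ]
plate r2 [ 0.4483 -0.1053  0.004 ]
fin top 99 ((357.0293884277344, 282.61767578125), (4.123105525970459, 23.040882110595703), 75.96376037597656)
[array([ 0.4685, -0.0255,  0.046 ]), array([ 0.4838, -0.0814,  0.046 ]), array([ 0.4738, -0.0841,  0.046 ]), array([ 0.4585, -0.0282,  0.046 ])] [ 0.47112622 -0.05477345  0.046     ]
fin scene 264 ((278.1408996582031, 267.67681884765625), (10.480447769165039, 29.360118865966797), 41.987213134765625)
stem green 215 ((466.5000305175781, 237.50001525878906), (38.65798568725586, 23.055585861206055), 29.538782119750977)
[array([ 0.5716, -0.2315,  0.2   ]), array([ 0.6167, -0.2567,  0.2   ]), array([ 0.5762, -0.3304,  0.2   ]), array([ 0.5315, -0.3049,  0.2   ])]
foot 644 (461.3453674316406, 245.2044677734375) 18.8345947265625 [ 0.57548992 -0.32959348  0.008     ]
footS 1612 ((201.50665283203125, 377.9839782714844), (44.37915802001953, 50.31550598144531), 60.91551971435547) [ 0.5781849  -0.33109531  0.008     ]
```

The top crop shows the trough's front rim running from about (213,130) to (222,234), 17 mm inside the lip. The wanted peel has its fin at (.471,-.055) and points at 105°. Both are clear enough to move.

```bash
python3 -m handwheel '[[[2.67,-2.92,0],0,1],[[2.67,-2.92,0],0,1],[[2.67,-2.92,0],0,1],[[2.67,-2.92,0],0,1],[[2.67,-2.92,0],0,1],[[2.67,-2.92,0],0,1],[[2.67,-2.92,0],0,1],[[2.67,-2.92,0],0,1],[[2.67,-2.92,0],0,1],[[2.67,-2.92,0],0,1]]' 40
python3 -m handwheel '[[[2.67,-2.92,0],0,1],[[2.67,-2.92,0],0,1],[[2.67,-2.92,0],0,1],[[2.67,-2.92,0],0,1],[[2.67,-2.92,0],0,1],[[2.67,-2.92,0],0,1],[[0,0,0],-0.12,1],[[0,0,0],-0.12,1],[[0,0,0],-0.12,1],[[0,0,0],-0.12,1]]'
python3 -m handwheel '[[[0,0,0],-0.12,1],[[0,0,0],-0.12,1],[[0,0,0],-0.12,1],[[0,0,0],-0.12,1],[[0,0,0],-0.12,1],[[0,0,0],-0.12,1],[[0,0,0],-0.12,1],[[0,0,0],-0.12,1],[[0,0,0],-0.062,1],[[0,0,0],0,1]]'
python3 - <<'E'
from h import *
s=read_state();print(s["clock"],s["tool_pos"],rot(s["ee_rot"]).round(3))
c=get_image("wrist");cv2.imwrite("pics/w1.png",c["img"][...,::-1])
import pickle;pickle.dump(c,open("w1.pkl","wb"));print(c["eye"],rot(c["attitude"]).round(3))
E
```

```text
clock: 0.93
tool_pos: [0.3784, -0.2718, 0.2185]
ee_rot: [0.0, 0.986, 0.167, 0.0]
wrist_force: [0.1, -0.6, -0.4]
width: 0.0929
grip_force: 0.0
clock: 1.77
tool_pos: [0.4717, -0.055, 0.2183]
ee_rot: [-0.0, 0.917, 0.4, -0.0]
wrist_force: [0.4, 0.1, 0.7]
width: 0.0929
grip_force: 0.0
clock: 2.6
tool_pos: [0.4717, -0.0554, 0.2184]
ee_rot: [-0.0, 0.605, 0.796, -0.0]
wrist_force: [-0.4, -0.6, -0.0]
width: 0.093
grip_force: 0.0
2.6 [ 0.47168435 -0.05539623  0.21837913] [[-0.267  0.964 -0.   ]
 [ 0.964  0.267  0.   ]
 [ 0.    -0.    -1.   ]]
[0.45255724 0.01583259 0.38561403] [[ 0.964 -0.258 -0.07 ]
 [ 0.268  0.929  0.255]
 [-0.001 -0.264  0.964]]
```

View pics/w1.png

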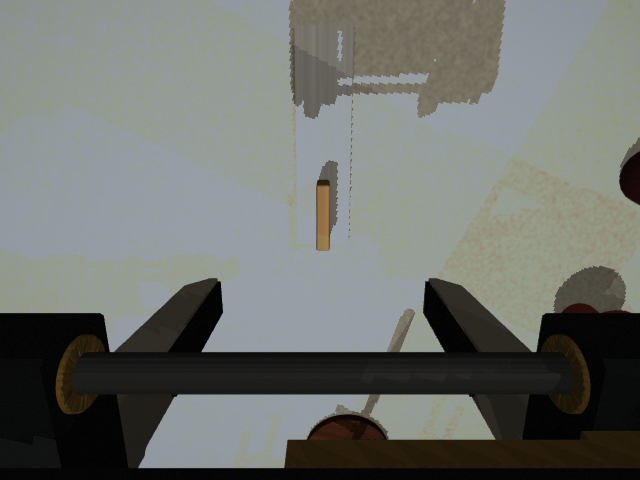

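The wrist view shows the fin at (323,182)–(323,250), parallel to the fingers' centre plane and centred between them.

```bash
python3 - <<'E'
from h import *
import pickle
c=pickle.load(open("w1.pkl","rb"))
a=ray(c,323.5,187,.046);b=ray(c,323,250,.046);print(a,b,np.degrees(np.arctan2(*(a-b)[1::-1])),(a+b)/2)
E
```

```text
[ 0.46565382 -0.02896057  0.046     ] [ 0.48058203 -0.08427898  0.046     ] 105.10207875033649 [ 0.47311793 -0.05661978  0.046     ]
```

```bash
python3 -m handwheel '[[[-0.2,0.1,4],0,1],[[0,0,4],0,1],[[0,0,4],0,1],[[0,0,4],0,1],[[0,0,3],0,0],[[0,0,1.7],0,0],[[0,0,0],0,-1],[[0,0,0],0,-1],[[0,0,0],0,-1],[[0,0,0],0,-1]]' 60
python3 -m handwheel '[[[0,0,0],0,-1],[[0,0,0],0,-1],[[0,0,0],0,-1],[[0,0,-0.5],0,-1],[[0,0,0],0,-1]]' 60
```

```text
clock: 3.48
tool_pos: [0.4743, -0.0573, 0.0135]
ee_rot: [0.001, 0.607, 0.795, 0.001]
wrist_force: [-1.4, 0.1, -0.1]
width: 0.0578
grip_force: 0.0
clock: 3.9
tool_pos: [0.4737, -0.0571, 0.0177]
ee_rot: [0.0, 0.607, 0.795, 0.0]
wrist_force: [0.2, 0.5, 0.5]
width: 0.0246
grip_force: 0.0
```

```bash
python3 -m handwheel '[[[0,0,0.5],0,-1],[[0,0,0],0,-1],[[0,0,0],0,-1],[[0,0,0],0,-1],[[0,0,0],0,-1]]' 60
```

```text
clock: 4.32
tool_pos: [0.4732, -0.0571, 0.0115]
ee_rot: [-0.0, 0.607, 0.795, -0.0]
wrist_force: [0.5, 0.0, -2.3]
width: 0.0116
grip_force: 60.0
```

```bash
python3 -m handwheel '[[[0,0,-0.5],0,-1],[[1.7,1.84,0],0,-1],[[1.7,1.84,0],0,-1],[[1.7,1.84,0],0,-1],[[1.7,1.84,0],0,-1],[[1.7,1.84,0],0,-1],[[0,0,0],0.08,-1],[[0,0,0],0.079,-1],[[0,0,0],0,-1],[[0,0,0],0,-1]]' 60
python3 - <<'E'
from h import *
import pickle
s=read_state();print(s["clock"],s["tool_pos"],rot(s["ee_rot"]).round(3))
c=get_image("wrist");cv2.imwrite("pics/w2.png",np.clip(c["img"][...,::-1]*1.6,0,255).astype(np.uint8))
pickle.dump(c,open("w2.pkl","wb"))
E
```

```text
clock: 5.15
tool_pos: [0.5396, 0.0492, 0.0169]
ee_rot: [0.0, 0.667, 0.745, 0.0]
wrist_force: [-0.8, -0.2, -2.1]
width: 0.0121
grip_force: 60.0
5.15 [0.53962925 0.04918732 0.01685292] [[-0.11   0.994  0.   ]
 [ 0.994  0.11   0.   ]
 [ 0.     0.    -1.   ]]
```

View pics/w2.png

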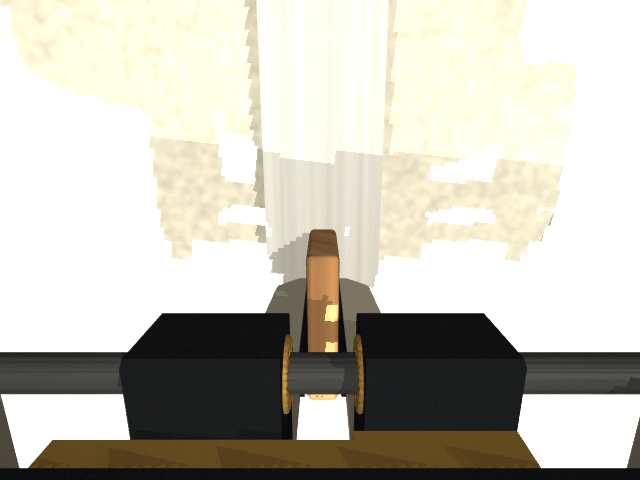

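The wrist view shows only the peel plate (columns 260–390); the trough is out of view. I'll use the scene and top cameras for the trough line.

```bash
python3 - <<'E'
from h import *
import pickle
S=get_image("scene");pickle.dump(S,open("s2.pkl","wb"))
T=get_image("top");pickle.dump(T,open("t2.pkl","wb"))
f=lambda i,x,y,w,h: cv2.resize(np.clip(i[y:y+h,x:x+w,::-1]*1.6,0,255).astype(np.uint8),(400,600),interpolation=cv2.INTER_CUBIC)
o=np.hstack([f(S["img"],360,165,80,120)[:, :],f(T["img"],190,220,60,90)])
cv2.imwrite("pics/c3.png",o)
E
```

```text
(no output)
```

View pics/c3.png

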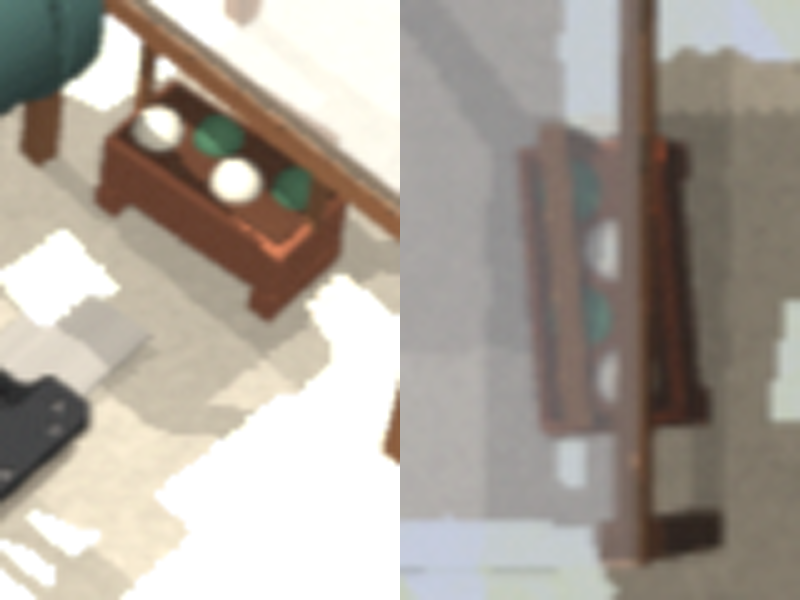

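The crop shows the trough clearly. In the top half the bar runs from (554,127) to (579,427). In the scene half the front rim runs from (108,140) to (270,255), with the feet at (108,215) and (265,318).

```bash
python3 - <<'E'
from h import *
import pickle
T=pickle.load(open("t2.pkl","rb"));S=pickle.load(open("s2.pkl","rb"))
k=20/3
t=lambda x,y,z: ray(T,190+(x-400)/k,220+y/k,z)
s=lambda x,y,z: ray(S,360+x/5,165+y/5,z)
for n,a,b in [("bar",t(554,127,.109),t(579,427,.109)),("rear rim",t(520,150,.05),t(545,432,.05)),("front rim",t(665,145,.05),t(690,420,.05)),("S rim",s(270,255,.05),s(108,140,.05)),("S feet",s(265,318,0),s(110,215,0))]:
    d=a-b;print(n,a.round(4),b.round(4),((a+b)/2).round(4),"ang",np.degrees(np.arctan2(d[1],d[0]))+90)
E
```

```text
bar [0.5661 0.2962 0.109 ] [0.4593 0.2822 0.109 ] [0.5127 0.2892 0.109 ] ang 97.45885464331388
rear rim [0.5629 0.3228 0.05  ] [0.4571 0.3083 0.05  ] [0.51   0.3155 0.05  ] ang 97.82584725354724
front rim [0.5661 0.2681 0.05  ] [0.4629 0.2542 0.05  ] [0.5145 0.2612 0.05  ] ang 97.67920566606755
S rim [0.5685 0.2676 0.05  ] [0.4681 0.2569 0.05  ] [0.5183 0.2622 0.05  ] ang 96.05807833600166
S feet [0.5696 0.2713 0.    ] [0.475 0.257 0.   ] [0.5223 0.2641 0.    ] ang 98.59763827632257
```

```bash
python3 -m handwheel '[[[0,0.6,0],-0.023,-1],[[0,0,0],0,-1],[[1.5,0,0],0,-1],[[1.5,0,0],0,-1],[[1.5,0,0],0,-1],[[1.5,0,0],0,-1],[[0,0,0],0,-1]]' 60
python3 -m handwheel '[[[1.5,0,0],0,-1],[[1.5,0,0],0,-1],[[1.5,0,0],0,-1],[[1.5,0,0],0,-1],[[0.8,0,0],0,-1],[[0,0,0],0,-1],[[0,0,0],0,-1]]' 60
```

```text
clock: 5.88
tool_pos: [0.5376, 0.111, 0.0167]
ee_rot: [-0.0, 0.659, 0.753, 0.0]
wrist_force: [-0.3, -0.6, -1.6]
width: 0.0116
grip_force: 60.0
clock: 6.47
tool_pos: [0.5289, 0.1764, 0.0166]
ee_rot: [0.0, 0.659, 0.752, -0.0]
wrist_force: [-0.0, -0.3, -1.3]
width: 0.0114
grip_force: 60.0
```

```bash
python3 - <<'E'
from h import *
import pickle
S=get_image("scene");pickle.dump(S,open("s3.pkl","wb"))
T=get_image("top");pickle.dump(T,open("t3.pkl","wb"))
f=lambda i,x,y,w,h: cv2.resize(np.clip(i[y:y+h,x:x+w,::-1]*1.6,0,255).astype(np.uint8),(400,600),interpolation=cv2.INTER_CUBIC)
o=np.hstack([f(S["img"],360,165,80,120)[:, :],f(T["img"],190,220,60,90)])
cv2.imwrite("pics/c4.png",o)
E
```

```text
(no output)
```

View pics/c4.png

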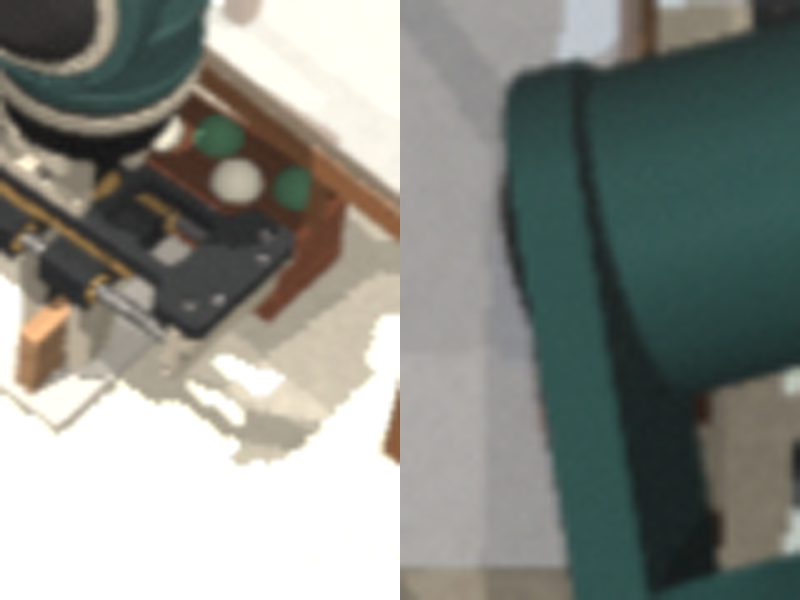

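The trough hasn't moved (its foot corner is still at (265,318)) and the peel is in the tunnel with no contact force, so I can lift.

```bash
python3 -m handwheel '[[[0,0,-0.2],0,-1],[[0,0,-0.2],0,-1],[[0,0,-0.2],0,-1],[[0,0,-0.2],0,-1],[[0,0,-0.2],0,-1],[[0,0,-0.2],0,-1],[[0,0,-0.3],0,-1],[[0,0,0],0,-1],[[0,0,0],0,-1],[[0,0,0],0,-1]]' 60
python3 - <<'E'
from h import *
import pickle
s=read_state();print(s["wrist_force"],s["torque"],s["tool_pos"])
S=get_image("scene")
f=lambda i,x,y,w,h: cv2.resize(np.clip(i[y:y+h,x:x+w,::-1]*1.6,0,255).astype(np.uint8),(400,600),interpolation=cv2.INTER_CUBIC)
cv2.imwrite("pics/c5.png",f(S["img"],360,165,80,120))
E
```

```text
clock: 7.4
tool_pos: [0.5288, 0.1767, 0.0316]
ee_rot: [-0.0, 0.659, 0.752, -0.0]
wrist_force: [-0.5, 0.6, -2.8]
width: 0.0117
grip_force: 60.0
[-0.46671105  0.64681051 -2.81691242] [-0.24363159 -0.10152317 -0.01928267] [0.52881408 0.17673232 0.03160992]
```

View pics/c5.png

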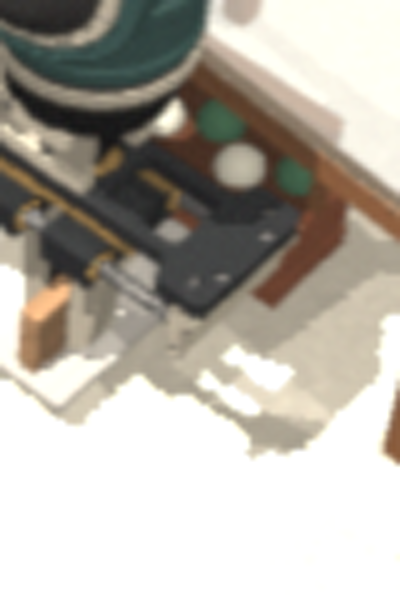

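The foot corner has risen about 3 px to (268,303), so the trough rides roughly 8 mm up. Next I carry it out gently.

```bash
python3 -m handwheel '[[[-0.2,0,0],0,-1],[[-0.5,0,0],0,-1],[[-0.8,0,0],0,-1],[[-1,0,0],0,-1],[[-1,0,0],0,-1],[[-1,0,0],0,-1],[[-1,0,0],0,-1],[[-1,0,0],0,-1],[[-1,0,0],0,-1],[[-1,0,0],0,-1]]' 60
python3 -m handwheel '[[[-1,0,0],0,-1],[[-1,0,0],0,-1],[[-1,0,0],0,-1],[[-1,0,0],0,-1],[[-1,0,0],0,-1],[[-1,0,0],0,-1],[[-1,0,0],0,-1],[[-1,0,0],0,-1],[[-0.6,0,0],0,-1],[[-0.3,0,0],0,-1]]' 60
python3 -m handwheel '[[[0,0,0],0,-1],[[0,0,0],0,-1],[[0,0,0.3],0,-1],[[0,0,0.3],0,-1],[[0,0,0.2],0,-1],[[0,0,0.2],0,-1],[[0,0,0.2],0,-1],[[0,0,0.2],0,-1],[[0,0,0.2],0,-1],[[0,0,0],0,-1]]' 60
```

```text
clock: 8.28
tool_pos: [0.5401, 0.0913, 0.0317]
ee_rot: [0.0, 0.659, 0.752, 0.0]
wrist_force: [0.5, 0.2, -2.6]
width: 0.0114
grip_force: 60.0
clock: 9.12
tool_pos: [0.5517, 0.0032, 0.0316]
ee_rot: [-0.0, 0.66, 0.752, -0.0]
wrist_force: [-0.5, 0.6, -3.6]
width: 0.0114
grip_force: 60.0
clock: 9.95
tool_pos: [0.5515, 0.0043, 0.0153]
ee_rot: [-0.0, 0.659, 0.752, -0.0]
wrist_force: [0.3, 0.5, -2.2]
width: 0.0115
grip_force: 60.0
```

```bash
python3 -m handwheel '[[[0,0,0.2],0,-1],[[0,0,0.2],0,-1],[[0,0,0],0,-1],[[0,0,0],0,0],[[0,0,0],0,0],[[0,0,0],0,0],[[0,0,0],0,0],[[0,0,0],0,0]]'
python3 -m handwheel '[[[0,0,-2],0,0.2],[[0,0,-4],0,0.2],[[0,0,-4],0,0.2],[[0,0,-4],0,0.2],[[0,0,-4],0,0.2],[[-4,0,0],0,0.2],[[-4,0,0],0,0.2],[[-2,0,0],0,0.2],[[0,0,0],0,0.2]]'
python3 - <<'E'
from h import *
import pickle
s=read_state();print(s["tool_pos"])
C={n:get_image(n) for n in("scene","top","wrist")};pickle.dump(C,open("c6.pkl","wb"))
f=lambda i,x,y,w,h,W,H: cv2.resize(np.clip(i[y:y+h,x:x+w,::-1]*1.4,0,255).astype(np.uint8),(W,H),interpolation=cv2.INTER_CUBIC)
c=proj(C["scene"],[.536,.12,.05]);d=proj(C["top"],[.536,.12,.05]);print(c,d)
def crop(n,p,w,h,W,H):
    x=int(p[0]-w/2);y=int(p[1]-h/2);print(n,x,y,W/w);return f(C[n]["img"],x,y,w,h,W,H)
o=np.zeros((600,800,3),np.uint8)
o[:300,:400]=crop("scene",c,100,75,400,300);o[:300,400:]=crop("top",d,100,75,400,300)
o[300:,:400]=crop("wrist",(320,240),640,480,400,300)
e=proj(C["scene"],[.577,-.28,.15]);o[300:,400:]=crop("scene",e,120,90,400,300)
cv2.imwrite("pics/c6.png",o)
E
```

```text
clock: 10.62
tool_pos: [0.5517, 0.0042, 0.0118]
ee_rot: [0.0, 0.659, 0.752, 0.0]
wrist_force: [0.1, -0.6, 0.3]
width: 0.0405
grip_force: 0.0
clock: 11.37
tool_pos: [0.5648, -0.0982, 0.1917]
ee_rot: [0.0, 0.66, 0.751, -0.0]
wrist_force: [0.2, -0.1, -0.0]
width: 0.0557
grip_force: 0.0
[ 0.5648156  -0.09824431  0.19170624]
[357.17153702 239.38465091] [288.11974776 255.07116031]
scene 307 201 4.0
top 238 217 4.0
wrist 0 0 0.625
scene 152 284 3.3333333333333335
```

View pics/c6.png

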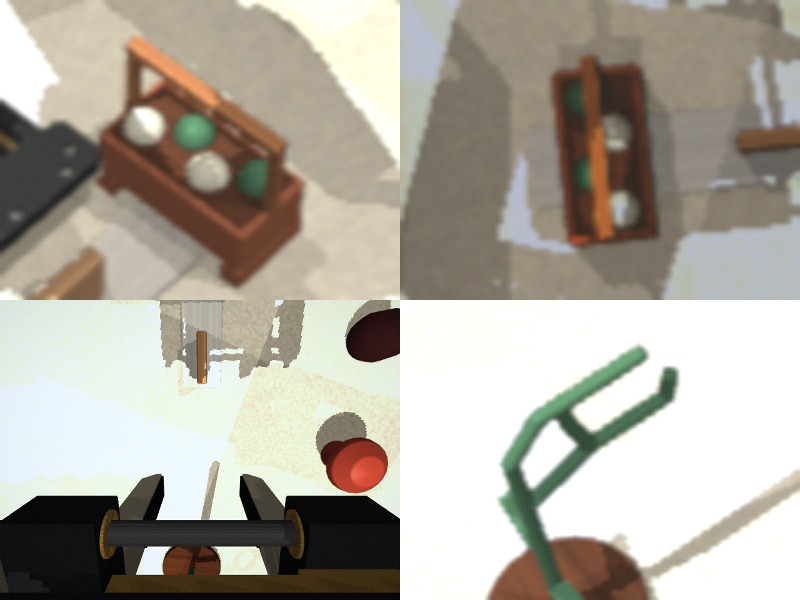

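The crop shows the trough upright on the table. Its bar runs from (588,58) to (604,237) in the top crop and from (133,42) to (282,145) in the scene crop. The hook tip is at (671,372), the brow end at (643,352), and the mouth faces +y.

```bash
python3 - <<'E'
from h import *
import pickle
C=pickle.load(open("c6.pkl","rb"));T=C["top"];S=C["scene"];T0=pickle.load(open("top0.pkl","rb"))
t=lambda x,y,z: ray(T,238+(x-400)/4,217+y/4,z)
s=lambda x,y,z: ray(S,307+x/4,201+y/4,z)
w=lambda x,y,z: ray(S,152+(x-400)/3.3333,284+(y-300)/3.3333,z)
def L(n,a,b):
    d=a-b;print(n,a.round(4),b.round(4),((a+b)/2).round(4),"ang",np.degrees(np.arctan2(d[1],d[0]))+90)
L("T bar",t(588.5,58,.109),t(604.5,238,.109))
L("S bar",s(282,145,.109),s(133,42,.109))
L("T rimrear",t(556,72,.05),t(571,244,.05));L("T rimfront",t(643,66,.05),t(659,236,.05))
for n,p in [("tip",w(671,372,.183)),("brow end",w(645,352,.219)),("brow rear",w(545,412,.219)),("lowbar rear",w(592,443,.165)),("lowbar front",w(662,402,.165))]: print(n,p.round(4))
h=cv2.cvtColor(T0["img"],cv2.COLOR_RGB2HSV); m=cv2.inRange(h,(60,80,20),(95,255,255)); ys,xs=np.nonzero(m[220:260,430:500])
for c in range(0,70,4):
    y=ys[xs==c]
    if len(y): print(c+430,y.min()+220,y.max()+220,ray(T0,c+430,y.mean()+220,.22).round(3),end="; ")
E
```

```text
T bar [0.5885 0.1246 0.109 ] [0.4812 0.1117 0.109 ] [0.5348 0.1182 0.109 ] ang 96.8576146172892
S bar [0.5911 0.1268 0.109 ] [0.4854 0.1108 0.109 ] [0.5383 0.1188 0.109 ] ang 98.5919899375221
T rimrear [0.5861 0.1497 0.05  ] [0.4781 0.1366 0.05  ] [0.5321 0.1432 0.05  ] ang 96.86917983649653
T rimfront [0.5912 0.0948 0.05  ] [0.4844 0.0818 0.05  ] [0.5378 0.0883 0.05  ] ang 96.98295833283882
tip [ 0.5778 -0.2285  0.183 ]
brow end [ 0.579  -0.2411  0.219 ]
brow rear [ 0.5763 -0.3029  0.219 ]
lowbar rear [ 0.5776 -0.2837  0.165 ]
lowbar front [ 0.5806 -0.2391  0.165 ]
446 237 238 [ 0.571 -0.23   0.22 ]; 450 237 238 [ 0.571 -0.239  0.22 ]; 454 233 239 [ 0.575 -0.248  0.22 ]; 458 234 236 [ 0.577 -0.256  0.22 ]; 462 234 237 [ 0.576 -0.265  0.22 ]; 466 234 241 [ 0.573 -0.273  0.22 ]; 470 230 237 [ 0.58  -0.282  0.22 ]; 474 234 255 [ 0.554 -0.29   0.22 ]; 478 234 237 [ 0.576 -0.299  0.22 ]; 482 235 237 [ 0.576 -0.308  0.22 ]; 486 236 238 [ 0.574 -0.316  0.22 ];
```

```bash
python3 -m handwheel '[[[0,0,0],0.1212,0.2],[[0,0,0],0.1212,0.2],[[0,0,0],0.1212,0.2],[[0,0,0],0.1212,0.2],[[0,0,0],0.1212,0.2],[[0,0,0],0.1212,0.2],[[0,0,0],0.1212,0.2],[[0,0,0],0.1212,0.2],[[0,0,0],0.1212,0.2],[[0,0,0],0.1212,0.2]]'
python3 -m handwheel '[[[0,0,0],0.1212,0.2],[[0,0,0],0.1212,0.2],[[0,0,0],0.1212,0.2],[[-0.57,-3.64,0],0,0.2],[[-0.57,-3.64,0],0,0.2],[[-0.57,-3.64,0],0,0.2],[[-0.57,-3.64,0],0,0.2],[[-0.57,-3.64,0],0,0.2],[[-0.57,-3.64,0],0,0.2],[[0,0,0],0,0.2]]'
python3 - <<'E'
from h import *
import pickle
s=read_state();print(s["tool_pos"],s["width"],rot(s["ee_rot"]).round(3))
c=get_image("wrist");pickle.dump(c,open("w7.pkl","wb"))
cv2.imwrite("pics/w7.png",np.clip(c["img"][...,::-1]*1.4,0,255).astype(np.uint8))
h=cv2.cvtColor(c["img"],cv2.COLOR_RGB2HSV)
print([proj(c,p).round(0) for p in ([.5885,.1246,.109],[.4812,.1117,.109])])
m=cv2.inRange(h,(5,90,80),(22,255,255));n,l,st,ce=cv2.connectedComponentsWithStats(m)
for i in range(1,n):
    if st[i][4]>250:
        r=cv2.minAreaRect(cv2.findNonZero((l==i).astype(np.uint8)));print(st[i],r,[ray(c,*q,.109).round(4) for q in cv2.boxPoints(r)])
E
```

```text
clock: 12.35
tool_pos: [0.5646, -0.0937, 0.1917]
ee_rot: [-0.0, 0.971, 0.24, 0.0]
wrist_force: [-0.3, 0.2, -0.3]
width: 0.0556
grip_force: 0.0
clock: 13.18
tool_pos: [0.5012, 0.123, 0.192]
ee_rot: [-0.001, 0.998, 0.066, 0.0]
wrist_force: [0.3, -0.5, -0.2]
width: 0.0558
grip_force: 0.0
[0.50121301 0.12298099 0.19198208] 0.05584528083947381 [[ 0.991  0.131  0.   ]
 [ 0.131 -0.991  0.002]
 [ 0.    -0.002 -1.   ]]
[array([340., 109.]), array([336., 276.])]
[ 69   0   9  84 436] ((72.80255126953125, 41.471336364746094), (83.16126251220703, 6.495858192443848), 87.95458984375) [array([0.6266, 0.2865, 0.109 ]), array([0.6272, 0.2828, 0.109 ]), array([0.5826, 0.2826, 0.109 ]), array([0.5819, 0.2865, 0.109 ])]
[ 299  103   73  171 4996] ((335.0, 188.0), (170.0, 72.0), 90.0) [array([0.5887, 0.1497, 0.109 ]), array([0.5945, 0.1064, 0.109 ]), array([0.4864, 0.0884, 0.109 ]), array([0.4799, 0.137 , 0.109 ])]
[441 174  75  15 836] ((478.0, 181.0), (14.0, 74.0), 90.0) [array([0.5582, 0.0553, 0.109 ]), array([0.5644, 0.0088, 0.109 ]), array([0.5557, 0.0065, 0.109 ]), array([0.5495, 0.0535, 0.109 ])]
[475 346  12  67 331] ((480.718017578125, 378.94970703125), (66.07006072998047, 10.467472076416016), 89.10482788085938) [array([0.4413, 0.0053, 0.109 ]), array([ 0.4424, -0.0021,  0.109 ]), array([ 0.3879, -0.0163,  0.109 ]), array([ 0.3867, -0.0085,  0.109 ])]
```

```bash
python3 -m handwheel '[[[0.2,0.8,0],0.01,0.2],[[0,0,0],0,0.2],[[0,0,0],0,0.2]]'
python3 - <<'E'
from h import *
s=read_state();print(s["tool_pos"],rot(s["ee_rot"]).round(3)[:,0])
c=get_image("wrist");g=cv2.cvtColor(c["img"],cv2.COLOR_RGB2HSV)
for x in(.5,.52,.55,.57):
    y=.1182+(x-.5348)*.12
    u,v=proj(c,[x,y,.109]);v=int(v);row=g[v,int(u)-30:int(u)+30]
    k=[int(u)-30+i for i in range(60) if 5<row[i][0]<22 and row[i][1]>90 and row[i][2]>110]
    print(x,u.round(1),k and (k[0],k[-1],ray(c,(k[0]+k[-1])/2,v,.109).round(4)),len(k))
E
```

```text
clock: 13.48
tool_pos: [0.5065, 0.1086, 0.1916]
ee_rot: [0.0, 0.998, 0.057, -0.0]
wrist_force: [-0.1, -0.5, 0.2]
width: 0.0558
grip_force: 0.0
[0.50652342 0.10864424 0.19158655] [ 0.993  0.114 -0.   ]
0.5 314.2 [] 0
0.52 313.9 [] 0
0.55 313.4 [] 0
0.57 313.1 (303, 318, array([0.57  , 0.1241, 0.109 ])) 16
```

```bash
python3 -m handwheel '[[[-0.2,-0.65,0],-0.01,0.2],[[0,0,0],0,0.2],[[0,0,3],0,0.2],[[0,0,3],0,0.2],[[0,0,3],0,0.2],[[0,0,1.3],0,0.2],[[0,0,0],0,0.2],[[0,0,0],0,-0.4],[[0,0,0],0,-0.4],[[0,0,0],0,-0.4]]' 20
python3 -m handwheel '[[[0,0,0],0,-1],[[0,0,0],0,-1],[[0,0,0],0,-1],[[0,0,0],0,-1],[[0,0,0],0,-1],[[0,0,0],0,-1],[[0,0,0],0,-1]]' 20
```

```text
clock: 14.37
tool_pos: [0.5044, 0.1161, 0.0906]
ee_rot: [-0.0, 0.998, 0.063, 0.001]
wrist_force: [-0.9, -0.1, -0.0]
width: 0.0405
grip_force: 0.0
clock: 14.95
tool_pos: [0.5035, 0.1159, 0.0888]
ee_rot: [0.0, 0.998, 0.063, 0.0]
wrist_force: [-1.0, -1.7, 1.7]
width: 0.0097
grip_force: 20.0
```

```bash
python3 -m handwheel '[[[0,0,0],0,-1],[[0,0,0],0,-1],[[0,0,-0.3],0,-1],[[0,0,-0.9],0,-1],[[0,0,-1.5],0,-1],[[0,0,-2],0,-1],[[0,0,-2],0,-1],[[0,0,-1.5],0,-1],[[0,0,-0.7],0,-1],[[0,0,-0.3],0,-1]]' 50
python3 -m handwheel '[[[0,0,0],0.03,-1],[[0,0,0],0.04,-1],[[0,0,0],0.04,-1],[[0,0,0],0.016,-1],[[0,0,0],0,-1],[[0,0,0],0,-1]]'
python3 - <<'E'
from h import *
s=read_state();print(s["tool_pos"],rot(s["ee_rot"]).round(3)[:,0],s["torque"],s["width"])
E
```

```text
clock: 15.78
tool_pos: [0.5038, 0.1161, 0.1822]
ee_rot: [-0.0, 0.998, 0.063, 0.001]
wrist_force: [-0.4, 0.4, -1.2]
width: 0.0094
grip_force: 50.0
clock: 16.28
tool_pos: [0.5033, 0.1159, 0.1802]
ee_rot: [0.0, 1.0, 0.001, -0.0]
wrist_force: [-0.9, 0.9, -0.9]
width: 0.0096
grip_force: 50.0
[0.50331497 0.11594051 0.18018392] [ 1.     0.001 -0.001] [ 0.01429646  0.06771201 -0.00426159] 0.009590327664557152
```

```bash
python3 -m handwheel '[[[0.4,0.6,0],0,-1],[[0.4,1.4,0],0,-1],[[0.4,2.4,0],0,-1],[[0.4,3,0],0,-1],[[0.4,3,0],0,-1],[[0.4,3,0],0,-1],[[0.4,3,0],0,-1],[[0.4,3,0],0,-1],[[0.4,3,0],0,-1],[[0.4,2.6,0],0,-1]]'
python3 -m handwheel '[[[0.1,1.8,0],0,-1],[[0,0.9,0],0,-1],[[0,0.4,0],0,-1],[[0,0,0],0,-1],[[0,0,0],0,-1],[[0,0,0],0,-1]]'
python3 - <<'E'
from h import *
import pickle
s=read_state();print(s["tool_pos"],rot(s["ee_rot"]).round(3)[:,0],s["torque"],s["width"])
C={n:get_image(n) for n in("scene","top")};pickle.dump(C,open("c8.pkl","wb"))
o=np.zeros((600,800,3),np.uint8);bx,by=s["tool_pos"][0]+.033,s["tool_pos"][1]
f=lambda n,x,y,w,h,W,H: cv2.resize(np.clip(C[n]["img"][y:y+h,x:x+w,::-1]*1.5,0,255).astype(np.uint8),(W,H),interpolation=cv2.INTER_CUBIC)
c=proj(C["scene"],[.577,by-.05,.17]).astype(int);x,y=c-[50,75];print(x,y)
o[:,:400]=f("scene",x,y,100,150,400,600)
c=proj(C["top"],[.577,by-.05,.17]).astype(int);x2,y2=c-[50,75];print(x2,y2)
o[:,400:]=f("top",x2,y2,100,150,400,600)
for p in([bx-.055,by,.2005],[bx+.055,by,.2005]): print("bar pred",(proj(C["scene"],p)-[x,y])*4)
for p in([.5775,-.228,.187],[.5775,-.242,.214]): print("hook pred",(proj(C["scene"],p)-[x,y])*4)
cv2.imwrite("pics/c8.png",o)
E
```

```text
clock: 17.12
tool_pos: [0.5435, -0.1365, 0.1806]
ee_rot: [0.0, 1.0, 0.0, 0.0]
wrist_force: [0.1, -0.1, -0.9]
width: 0.0093
grip_force: 50.0
clock: 17.62
tool_pos: [0.5446, -0.1641, 0.1807]
ee_rot: [-0.0, 1.0, 0.001, 0.0]
wrist_force: [0.2, -0.2, -1.2]
width: 0.0092
grip_force: 50.0
[ 0.54457746 -0.16411638  0.18072738] [1.    0.001 0.   ] [ 0.00203284  0.06348204 -0.04191614] 0.009226843112804759
190 229
382 161
bar pred [215.34536293 136.72786771]
bar pred [353.00337899 289.86013617]
hook pred [172.78718024 300.89451481]
hook pred [140.03906919 287.03645444]
```

View pics/c8.png

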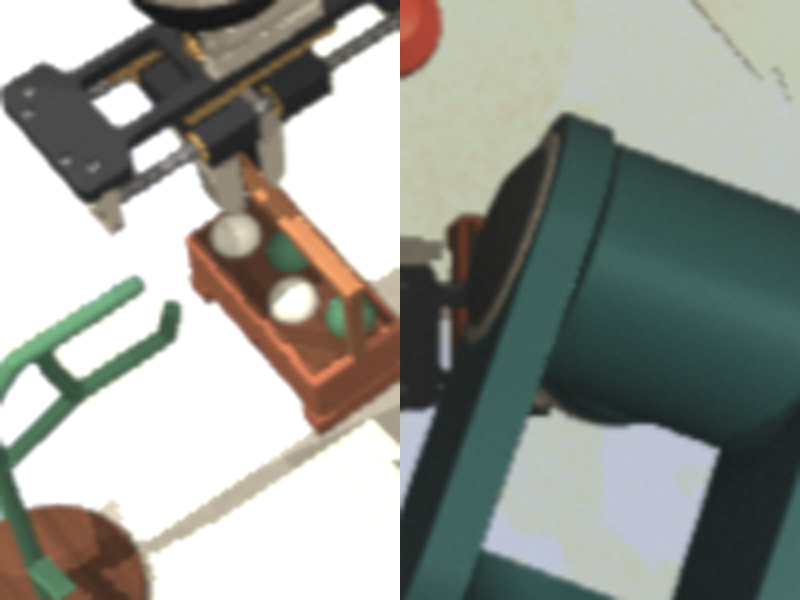

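The bar end is at (358,292), against a prediction of (353,290). The hook tip is at (172,303), also as predicted, and the trough is upright. Time to insert.

```bash
python3 -m handwheel '[[[0,0.6,0],0,-1],[[0,1.2,0],0,-1],[[0,1.2,0],0,-1],[[0,1.2,0],0,-1],[[0,1.2,0],0,-1],[[0,0,0],0,-1],[[0,0,0],0,-1]]'
python3 -m handwheel '[[[0,1,0],0,-1],[[0,1,0],0,-1],[[0,1,0],0,-1],[[0,0.8,0],0,-1],[[0,0.4,0],0,-1],[[0,0,0],0,-1],[[0,0,0],0,-1]]'
```

```text
clock: 18.3
tool_pos: [0.5444, -0.2201, 0.1804]
ee_rot: [-0.0, 1.0, -0.001, -0.0]
wrist_force: [-0.3, 0.1, -2.2]
width: 0.009
grip_force: 50.0
clock: 18.88
tool_pos: [0.5445, -0.2612, 0.1805]
ee_rot: [-0.0, 1.0, -0.0, -0.0]
wrist_force: [0.1, 0.6, -2.1]
width: 0.0098
grip_force: 50.0
```

```bash
python3 -m handwheel '[[[0,0,0.3],0,-1],[[0,0,0.4],0,-1],[[0,0,0.4],0,-1],[[0,0,0.4],0,-1],[[0,0,0.3],0,-1],[[0,0,0.2],0,-1],[[0,0,0],0,-1],[[0,0,0],0,-1]]'
python3 -m handwheel '[[[0,0,0.1],0,-1],[[0,0,0.1],0,-1],[[0,0,0],0,-1],[[0,0,0],0,-1]]'
python3 -m handwheel '[[[0,0,0.1],0,-1],[[0,0,0],0,-1],[[0,0,0],0,-1]]'
```

```text
clock: 19.55
tool_pos: [0.5446, -0.261, 0.1606]
ee_rot: [-0.0, 1.0, 0.0, -0.0]
wrist_force: [0.1, 0.5, -1.5]
width: 0.0093
grip_force: 50.0
clock: 19.88
tool_pos: [0.5446, -0.261, 0.1587]
ee_rot: [-0.0, 1.0, 0.0, 0.0]
wrist_force: [0.0, -0.2, -1.7]
width: 0.009
grip_force: 50.0
clock: 20.13
tool_pos: [0.5446, -0.2611, 0.1577]
ee_rot: [0.0, 1.0, 0.0, 0.0]
wrist_force: [1.1, -0.4, -0.8]
width: 0.0088
grip_force: 50.0
```

Near contact; I'll lower 1 mm at a time.

```bash
python3 -m handwheel '[[[0,0,0.1],0,-1],[[0,0,0],0,-1],[[0,0,0],0,-1]]'
python3 -c "
from h import *
s=read_state();print(s['wrist_force'],s['torque'])"
python3 -m handwheel '[[[0,0,0.1],0,-1],[[0,0,0],0,-1],[[0,0,0],0,-1]]'
python3 -c "
from h import *
s=read_state();print(s['wrist_force'],s['torque'])"
```

```text
clock: 20.38
tool_pos: [0.5446, -0.2611, 0.157]
ee_rot: [0.0, 1.0, 0.0, 0.0]
wrist_force: [-2.3, 0.4, 3.1]
width: 0.0092
grip_force: 50.0
[-2.3191231   0.38509758  3.12951649] [0.04932354 0.21545063 0.01040258]
clock: 20.63
tool_pos: [0.5446, -0.2612, 0.1563]
ee_rot: [0.0, 1.0, 0.0, 0.0]
wrist_force: [-4.0, 1.1, 6.6]
width: 0.0092
grip_force: 50.0
[-3.99582794  1.10172939  6.55320183] [0.1347911  0.43354118 0.018011  ]
```

```bash
python3 -m handwheel '[[[0,0,-0.1],0,-1],[[0,0,0],0,-1],[[0,0,0],0,-1]]' 10
python3 -m handwheel '[[[0,0,0],0,-0.6],[[0,0,0],0,-0.4],[[0,0,0],0,-0.3],[[0,0,0],0,-0.2],[[0,0,0],0,-0.2],[[0,0,0],0,-0.2],[[0,0,0],0,-0.2]]'
python3 -m handwheel '[[[0,0,-1],0,-0.2],[[0,0,-2],0,-0.2],[[0,0,-3],0,-0.2],[[0,0,-4],0,-0.2],[[0,0,-4],0,-0.2],[[0,0,-2],0,-0.2],[[-4,0,0],0,-0.2],[[-4,0,0],0,-0.2],[[-4,0,0],0,-0.2],[[0,0,0],0,-0.2]]'
python3 - <<'E'
from h import *
import pickle,time
C=get_image("scene");pickle.dump(C,open("c9.pkl","wb"))
S0=pickle.load(open("c8.pkl","rb"))["scene"]
def blobs(c):
    h=cv2.cvtColor(c["img"],cv2.COLOR_RGB2HSV);x,y=proj(c,[.5775,-.26,.13]).astype(int)
    m=cv2.inRange(h,(5,120,60),(22,255,255));w=m[y-60:y+60,x-60:x+60];n,l,st,ce=cv2.connectedComponentsWithStats(w)
    for i in range(1,n):
        if st[i][4]>40:
            r=cv2.minAreaRect(cv2.findNonZero((l==i).astype(np.uint8)));print(st[i][4],np.array(r[0])+[x-60,y-60],r[1:])
blobs(C)
for p in([.5225,-.26,.178],[.6325,-.26,.178],[.5225,-.288,.119],[.6325,-.232,.119],[.6325,-.288,.119],[.5225,-.232,.119],[.5225,-.232,.069],[.6325,-.232,.069],[.6325,-.288,.069]): print(p,proj(C,p).round(1))
cv2.imwrite("pics/c9.png",C["img"][...,::-1])
h=C["img"].astype(int);m=((h[...,0]>h[...,1]*1.5)&(h[...,0]>50)).astype(np.uint8)
x,y=proj(C,[.5775,-.26,.13]).astype(int)
for r in m[y-50:y+45:2,x-55:x+60:1]: print("".join(".#"[v] for v in r))
print(x-55,y-50,read_state()["wrist_force"])
E
```

```text
clock: 20.88
tool_pos: [0.5445, -0.261, 0.1564]
ee_rot: [-0.0, 1.0, 0.0, -0.0]
wrist_force: [0.3, -0.4, 0.6]
width: 0.0103
grip_force: 10.0
clock: 21.47
tool_pos: [0.5446, -0.261, 0.1567]
ee_rot: [-0.0, 1.0, 0.0, 0.0]
wrist_force: [-0.5, -0.1, 0.4]
width: 0.0372
grip_force: 0.0
clock: 22.3
tool_pos: [0.4202, -0.2608, 0.319]
ee_rot: [0.001, 1.0, -0.001, 0.001]
wrist_force: [-0.5, -0.4, -0.3]
width: 0.0372
grip_force: 0.0
45 [205.49999619 301.99999619] ((9.429903030395508, 5.269651889801025), 56.3099365234375)
1106 [225.76689911 337.48003387] ((59.53087615966797, 31.99847984313965), 54.29330825805664)
188 [206.46226883 362.86791992] ((15.933823585510254, 13.59869384765625), 74.05460357666016)
617 [199.99999619 373.49999237] ((43.99999237060547, 26.999996185302734), -0.0)
64 [220.63461685 373.67307281] ((10.198039054870605, 8.43299388885498), 78.69007110595703)
[0.5225, -0.26, 0.178] [203.2 296.5]
[0.6325, -0.26, 0.178] [236.3 336.9]
[0.5225, -0.288, 0.119] [195.7 320.2]
[0.6325, -0.232, 0.119] [252.1 343.2]
[0.6325, -0.288, 0.119] [227.5 360.4]
[0.5225, -0.232, 0.119] [219.9 304.5]
[0.
[... 5024 characters left out ...]
######.#...#......#################.......................................
..................########.......######.########............#############..........................................
.................##########.......##############...#........##########.............................................
...............############..........##########........##....######................................................
..............##############...........#####........#####..........................................................
.............################............#......##########.........................................................
167 278 [ 0.56623167 -0.14373109  0.08692855]
```

```bash
python3 -m handwheel '[[[0,0,0],0,-0.2],[[0,0,0],0,-0.2],[[0,0,0],0,-0.2],[[0,0,0],0,-0.2],[[0,0,0],0,-0.2],[[0,0,0],0,-0.2],[[0,0,0],0,-0.2],[[0,0,0],0,-0.2],[[0,0,0],0,-0.2],[[0,0,0],0,-0.2]]'
python3 - <<'E'
from h import *
import pickle
A=pickle.load(open("c9.pkl","rb"))["img"].astype(int)
b=lambda i:i[285:385,180:270]
B=get_image("scene");print(np.abs(b(A)-b(B["img"])).mean())
for _ in range(3): B2=get_image("scene")
print("noise",np.abs(b(B["img"].astype(int))-b(B2["img"])).mean(), np.abs(b(A)-b(B2["img"])).max())
# deepest trough pixels: bottom corners
h=B2["img"].astype(int);m=((h[...,0]>h[...,1]*1.5)&(h[...,0]>50)).astype(np.uint8);n,l,st,_=cv2.connectedComponentsWithStats(m)
i=l[345,240];p=np.argwhere(l==i)[:,::-1];print("right-most",p[p[:,0].argmax()],"lowest",p[p[:,1].argmax()],"box",st[i])
E
```

```text
clock: 23.18
tool_pos: [0.4246, -0.2611, 0.3167]
ee_rot: [0.0, 1.0, 0.0, 0.0]
wrist_force: [0.0, 0.2, -1.2]
width: 0.0371
grip_force: 0.0
0.9074814814814814
noise 0.37996296296296295 63
right-most [639   3] lowest [  0 479] box [     0      0    640    480 296038]
```

```bash
python3 - <<'E'
from h import *
b=lambda i:i[285:385,180:270].astype(int)
I=[b(get_image("scene")["img"]) for _ in range(12)]
print([round(np.abs(i-I[0]).mean(),2) for i in I])
h=I[-1];m=((h[...,0]>h[...,1]*1.45)&(h[...,0]>45)).astype(np.uint8);n,l,st,_=cv2.connectedComponentsWithStats(m)
for k in range(1,n):
    if st[k][4]>60:
        p=np.argwhere(l==k)[:,::-1]+[180,285];print(st[k][4],"right",p[p[:,0].argmax()],"low",p[p[:,1].argmax()],"left",p[p[:,0].argmin()])
E
```

```text
[np.float64(0.0), np.float64(0.39), np.float64(0.38), np.float64(0.39), np.float64(0.39), np.float64(0.39), np.float64(0.38), np.float64(0.39), np.float64(0.39), np.float64(0.38), np.float64(0.38), np.float64(0.39)]
1087 right [252 352] low [229 369] left [205 335]
868 right [225 373] low [180 384] left [180 371]
```

The trough is still, and its corners are at (252,352) and (229,369), within 3 px of the predicted upright pose. I'm handing the job in.

```bash
python3 -c "
from bench import workorder
print(workorder.close_job())"
```

```text
the job is handed in; nothing more can be done
None
```

I carried the trough out from under the deck on the peel and hung it by its bar in the hook, where the last images show it still and upright. I left the peel on the table where I released it and handed the job in at about 24 s, with no verdict returned.

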